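Post a coin roll into the cash drop box

TASK

A wrapped coin roll lies on the tray of the cash drop box, in front of its sprung flap. Push the flap down with one finger and, while that finger keeps it open, push the roll off the tray with the other finger so that it drops into the box; then let the flap spring shut. Do not pick up or squeeze the roll, do not slide it onto the closed flap, and leave the other things on the counter where they are.

Things in the scene. Friction and masses are not known exactly. Their poses are not given: they have to be found in the camera images.
- drop_box: grey sheet-steel cash drop box, fixed on the counter, 180 (x) x 180 (y) x 100 mm high. Origin: centre of its underside, on the counter; z up; x = level direction in which rolls are pushed in. Its top is a tray with smooth black liner (x -90 to -22 mm), then a brushed-steel flap (x -20 to +70, y -80 to +80 mm) flush with it. Inside it is hollow: walls 3 mm, floor 7 mm above the counter.
- tray_edge (a point): middle of the tray's straight drop edge, on its top face: x = -22 mm, y = 0, z = 100 mm in the box's frame; the edge runs along the box's y. No lip here; the tray's sides (y = -58 and +58 mm) have lips 7 mm high and its back (x = -88 mm) one of 5 mm. Below the tray and flap are 90 mm of clear depth, so a finger may reach in.
- drop_flap (a joint): flap angle (rad): 0 shut and flush, growing to 1.1 as its free edge (next to the tray) swings down into the box. A spring shuts it: about 0.26 N m at 0, 0.38 at 0.6, 0.47 at 1.0 (3 N at the free edge starts it; about 7 N pressed 55 mm from the hinge holds it 0.6 open). Shut, it carries the roll's weight; from about 0.35 on, the roll falls through at the free edge.
- flap_hinge (a point): middle of the flap's hinge at its far edge, level with the flap's top face: x = +70 mm, y = 0, z = 100 mm of the box; the axis is parallel to the box's y
- flap_edge (a point): middle of the flap's free edge, on its top face, 90 mm from the hinge; it moves with the flap and, shut, lies 2 mm beyond the tray's edge
- coin_roll: paper-wrapped roll of coins, a cylinder 21 mm in diameter and 62 mm long, about 0.12 kg, lying on the tray; its long axis is its own y and lies nearly along the tray's edge. At the start its nearer side is 3 to 13 mm short of the tray's edge. It slides easily (friction about 0.3) and can roll, but does not roll on far by itself. Origin: underside as it first lies.
- roll_center (a point): centre of the coin roll
- spare_roll_a: another coin roll, 24 mm thick, 64 mm long, lying on the counter beside the box; leave alone
- spare_roll_b: another coin roll, 26 mm thick, 64 mm long, lying on the counter beside the box; leave alone
- stamp: wooden hand stamp standing upright on the counter on the other side of the box, 26 x 44 x 72 mm; origin at its underside; leave alone
Not all that is in view belongs to the job. There is more than one size of the coin_roll; the one meant has the size given above.

How it is judged (in metres and radians):
On the way, in this order (a step that is already met when the one before it is completed fails the run):
1. a finger holds the flap open while the roll still lies on the tray (value of joint drop_flap above 0.2 rad and contact force between the fingers and drop_box above 0.5 N and x of roll_center in the frame of drop_box below -0.018 m and z of roll_center in the frame of drop_box above 0.102 m), for 0.1 s.
2. the roll drops in past the open flap (z of roll_center in the frame of drop_box below 0.09 m and value of joint drop_flap above 0.1 rad and horizontal distance between roll_center and drop_box below 0.12 m).
At the end, for the whole second after the job is handed in: the coin roll lies at rest inside the box (its centre less than 60 mm above the counter, within the walls) and the flap is shut (less than 0.05 rad) (z of roll_center in the frame of drop_box below 0.06 m and x of roll_center in the frame of drop_box between -0.09 and 0.09 m and y of roll_center in the frame of drop_box between -0.09 and 0.09 m and linear speed of coin_roll below 0.05 m/s and value of joint drop_flap below 0.05 rad); the robot touches nothing.
It fails at once if the roll is lifted (its centre more than 25 mm above where it lies on the tray) (z of roll_center in the frame of drop_box above 0.136 m).
It fails at once if the roll is squeezed or jammed (over 18 N from the fingers) (contact force between the fingers and coin_roll above 18 N).
It fails at once if the roll is slid onto the closed flap (x of roll_center in the frame of drop_box above -0.01 m and z of roll_center in the frame of drop_box above 0.102 m and value of joint drop_flap below 0.12 rad).
It fails at once if a spare coin roll or the stamp is disturbed (moved more than 20 mm, or the stamp tipped) (distance of any of spare_roll_a, spare_roll_b, stamp from where it was at the start of the episode above 0.02 m or angle between stamp's own z axis and vertical above 0.3 rad).
It also fails if it takes over 32 s, if anything falls off the work surface, if the arm or the gripper's body presses on something with over 40 N, if the wrist force passes 120 N, or if a joint passes its speed limit or range.

ROBOT

A 7-joint arm with a two-finger parallel gripper is mounted at the origin on a cart in front of the work surface, level with it; the furniture and walls round the work are solid. World frame = base frame: x ahead of the robot, y to its left, z up, the work surface at z = 0. Lengths are in m, angles in degrees, forces in N, time in s.
With the tool pointing down it reaches from about 0.425 to 0.8 m from the base axis. Payload 8.3 kg.
Tool frame: the origin (TCP) lies at the very end of the fingers, on their centre line; the grasp point (between the pads) lies 19 mm behind it; z points along the fingers, y is the direction in which the jaws open and shut (so a half turn about z gives the same grasp; the last joint's range is limited). The gripper opens to 85 mm and grips with 20 to 120 N. Pads are 22 mm wide; open, the fingers measure 114 mm over their backs; the gripper's body (76 mm by 85 mm) begins 54 mm behind the grasp point. The pads swing forward as they close: fully open they stand 13 mm farther back than shut.
Start: joints at [-72.76, 21.967, 0.94, 78.501, -0.361, 79.538, -2.664], TCP at [0.222, 0.584, 0.231] pointing down, gripper open.
Joint ranges: [-169.22, 169.22], [-14.56, 117.87], [-87.37, 89.26], [10.42, 133.3], [-82.24, 262.24], [0.94, 117.77], [-172.7, 172.7]. Speed limits (degrees/s): [136.94, 136.94, 172.46, 172.46, 180, 180, 180].

INTERFACE

Orientations are given as a 3x3 rotation matrix whose columns are the frame's x, y, z axes.
In Python, from workcell import ctrl gives the robot as it stands. Calls block until the motion is done:
- ctrl.reach(position, orientation): joint-space move of the TCP to a pose.
- ctrl.line_to(position, frame=None, v=0.15): straight line of the TCP; frame=None keeps the orientation; v is the mean speed in m/s.
- ctrl.move_j(angles): joint-space move.
- ctrl.let_go() and ctrl.gripper_close(effort=None): open the fingers fully, or close them until they stop; effort is the grip in N (None keeps the last).
- ctrl.wait(seconds).
- ctrl.solve_ik(position, orientation): joint angles nearest the present ones, or None.
- ctrl.sense(): the state.
- ctrl.camera(name): name is "side" or "top" or "wrist"; returns the picture (420x560x3 uint8, red, green, blue); there is no depth.
- ctrl.camera_model(name): a dict with "intrinsics" (3x3 intrinsics, pixels), "rvec" (rotation vector, rad) and "tvec" (3), from world to camera coordinates, as OpenCV has them; the wrist camera has in their place "hand_eye" (4x4, takes a point from camera to tool coordinates, whose origin is the TCP and whose axes are the flange's). Camera axes: x right, y down, z forward; pixel columns grow to the right and rows downward; lengths in m; the calibration is good to about 2 mm. A picture is of the moment at which its call begins: read the wrist's pose just before it. camera_model takes no time and is no camera call.
A pose or a line that the arm cannot do raises ctrl.Unreachable and nothing moves.
- ctrl.sign_off(): hands the job in, once; it reports no verdict.
Trained networks look in the newest picture that a camera, given by its name, has taken for a name from the list of things; names that differ only in an ending like _2 or _b are one class to them, and where a whole thing is asked for, a point or a joint stands for the part that bears it (a point fixed in the world has none). Each returns a list of dicts, best first, with "score" (0 to 1); they miss things now and then, are a little off and sometimes report something else, mostly with a low value. They report only what shows in the picture. A call takes as long as a camera call. They do not tell look-alikes from the thing itself.
- ctrl.find_in(camera, thing): "location" ([column, row] in pixels, amid what is visible of it).
- ctrl.masks_of(camera, thing): "pixels" (420x560 bool, what is visible of it) and "location" ([column, row] in pixels, amid what is visible of it).
- ctrl.landmark_of(camera, thing): "location" ([column, row] in pixels: a listed point, or the origin of a listed thing).
The state is a dict: "clock": time; "q": joint angles; "qvel": joint speeds; "effort": joint torques, N m; "tcp_pos": TCP position; "ee_rot": TCP orientation; "wrist_force": force on the tool from outside, world axes, zero at the start; "ft_torque": the same for the moment, N m; "grip_width": finger opening in m.
Only numpy, scipy, OpenCV 4.12 (cv2) and the standard library are available. Lean on these libraries where they do the work, as an engineer would, in place of code of your own. Each camera call takes 0.05 s, during which the arm holds its last target.

## Working session

There is one attempt and no reset: what is moved stays moved. The work goes in short steps, each a Python script; the robot and the scene stay as the last script left them, time stands still between calls to the robot, and variables do not carry over. Pictures are saved under pics/ and viewed, and the job is handed in when it is done.

```bash
ls; mkdir -p pics; python3 - <<'E'
from workcell import ctrl
import cv2,numpy as np
for n in("side","top","wrist"):
    im=ctrl.camera(n); cv2.imwrite(f"pics/{n}0.png",im[:,:,::-1])
    print(n,{k:np.round(v,3).tolist() if not isinstance(v,str) else v for k,v in ctrl.camera_model(n).items()})
    for t in("drop_box","tray_edge","flap_hinge","flap_edge","coin_roll","roll_center","stamp"):
        try:
            r=ctrl.landmark_of(n,t); print(t,[(np.round(d["location"],1).tolist(),round(d["score"],2)) for d in r])
        except Exception as e: print(t,e)
s=ctrl.sense();print(s)
E
```

```text
pics
side {'intrinsics': [[432.45, 0.0, 280.213], [0.0, 432.45, 205.872], [0.0, 0.0, 1.0]], 'rvec': [2.079, -0.117, 0.103], 'tvec': [-0.494, -0.035, 1.055]}
drop_box [([283.9, 248.8], 0.9)]
tray_edge [([287.7, 209.5], 0.86)]
flap_hinge [([284.3, 189.9], 0.81)]
flap_edge [([289.5, 211.1], 0.62)]
coin_roll [([297.4, 215.5], 0.76), ([261.0, 196.7], 0.6)]
roll_center [([294.4, 213.0], 0.79), ([264.4, 193.1], 0.42), ([279.4, 299.5], 0.29)]
stamp []
top {'intrinsics': [[523.158, 0.0, 277.518], [0.0, 523.158, 213.364], [0.0, 0.0, 1.0]], 'rvec': [2.131, -2.103, 0.139], 'tvec': [-0.237, 0.455, 0.878]}
drop_box [([308.3, 210.1], 0.93)]
tray_edge [([323.2, 204.6], 0.79)]
flap_hinge [([266.2, 197.7], 0.65)]
flap_edge [([325.3, 202.5], 0.56)]
coin_roll [([183.9, 227.1], 0.94), ([336.2, 194.5], 0.71)]
roll_center [([336.2, 191.4], 0.93), ([310.3, 209.5], 0.6), ([186.5, 225.8], 0.56)]
stamp [([237.9, 189.2], 0.81), ([388.8, 226.6], 0.7)]
wrist {'intrinsics': [[307.198, 0.0, 284.446], [0.0, 307.198, 209.082], [0.0, 0.0, 1.0]], 'hand_eye': [[-0.0, -0.947, -0.32, 0.081], [1.0, -0.0, -0.0, -0.0], [0.0,
[... 230 characters left out ...]
3624093 ,  79.53700642,  -2.6636142 ]), 'qvel': array([-0.07162299,  0.05938048, -0.05461342, -0.03491195,  0.0422789 ,
       -0.0412    ,  0.00777445]), 'effort': array([-5.90208547e-04, -6.27335930e+01,  8.42301585e-01, -3.72076678e+01,
        1.62896770e-02,  3.06514412e-03, -3.07501318e-05]), 'tcp_pos': array([0.22237303, 0.58408049, 0.23127469]), 'ee_rot': array([[-9.34546047e-01,  3.55842207e-01, -9.39595381e-05],
       [ 3.55842211e-01,  9.34546050e-01, -2.46641311e-05],
       [ 7.90329764e-05, -5.64845360e-05, -9.99999995e-01]]), 'wrist_force': array([0.51399646, 0.17412734, 0.1821301 ]), 'ft_torque': array([0.00010407, 0.02330178, 0.03330876]), 'grip_width': 0.08537567195543212}
```

View images.

View pics/side0.png

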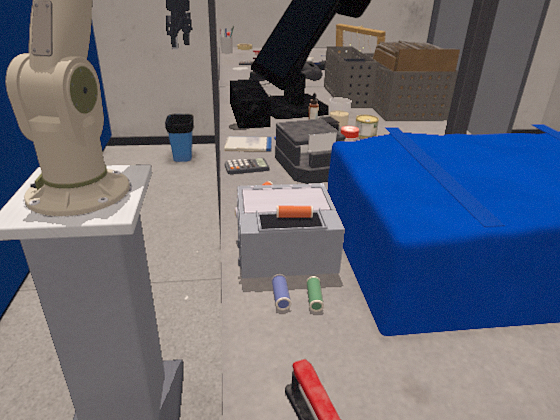

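View pics/top0.png

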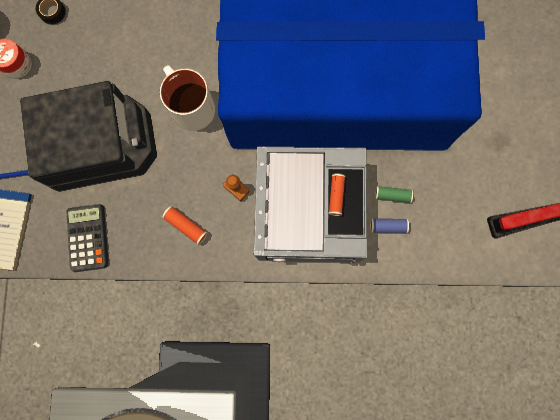

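```bash
cat > h.py <<'E'
import cv2,numpy as np
from workcell import ctrl
def cam(n):
    m=ctrl.camera_model(n); R=cv2.Rodrigues(np.array(m["rvec"],float))[0]; return np.array(m["intrinsics"]),R,np.array(m["tvec"],float).ravel(),np.array(m["rvec"],float)
def px2w(n,uv,z):
    K,R,t,_=cam(n); d=R.T@np.linalg.solve(K,np.array([uv[0],uv[1],1.])); c=-R.T@t
    return c+d*(z-c[2])/d[2]
def w2px(n,P):
    K,R,t,rv=cam(n); return cv2.projectPoints(np.array(P,float).reshape(-1,3),rv,t,K,None)[0].reshape(-1,2)
E
python3 - <<'E'
from h import *
im=cv2.imread("pics/top0.png")
c=im[140:270,230:420]; cv2.imwrite("pics/topcrop.png",cv2.resize(c,None,fx=4.2,fy=4.2,interpolation=cv2.INTER_CUBIC))
s=cv2.imread("pics/side0.png")[170:320,220:360]; cv2.imwrite("pics/sidecrop.png",cv2.resize(s,None,fx=4,fy=4,interpolation=cv2.INTER_CUBIC))
for n,p,z in (("top",(323.2,204.6),.1),("top",(266.2,197.7),.1),("side",(287.7,209.5),.1),("side",(284.3,189.9),.1),("top",(336.2,191.4),.1105),("side",(294.4,213),.1105),("top",(308.3,210.1),0),("top",(237.9,189.2),0)):
    print(n,p,px2w(n,p,z).round(4))
for n in("top","side"):
    K,R,t,_=cam(n);print(n,(-R.T@t).round(3))
E
```

```text
top (323.2, 204.6) [ 0.4616 -0.3073  0.1   ]
top (266.2, 197.7) [ 0.4721 -0.2148  0.1   ]
side (287.7, 209.5) [ 0.4711 -0.304   0.1   ]
side (284.3, 189.9) [ 0.4755 -0.2246  0.1   ]
top (336.2, 191.4) [ 0.4813 -0.3274  0.1105]
side (294.4, 213) [ 0.4782 -0.3356  0.1105]
top (308.3, 210.1) [ 0.4699 -0.2854  0.    ]
top (237.9, 189.2) [ 0.5075 -0.1566  0.    ]
top [ 0.306 -0.266  0.933]
side [ 0.36  -0.991  0.497]
```

View pics/topcrop.png

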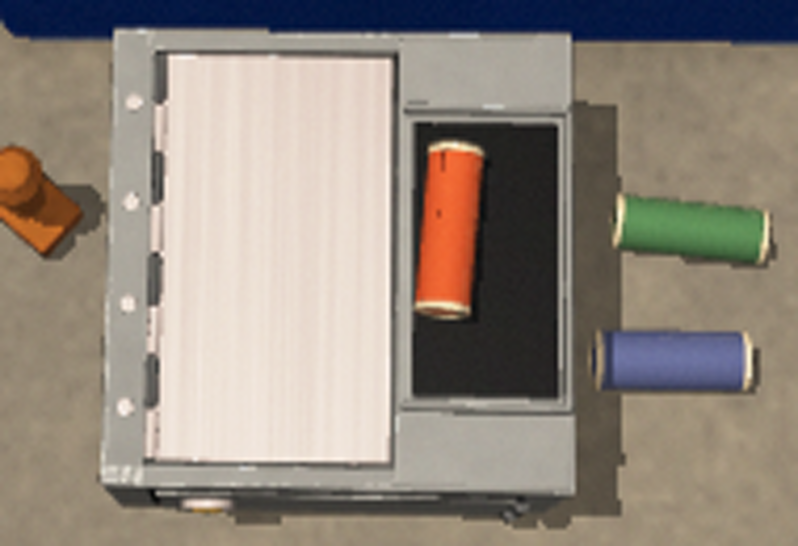

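View pics/sidecrop.png

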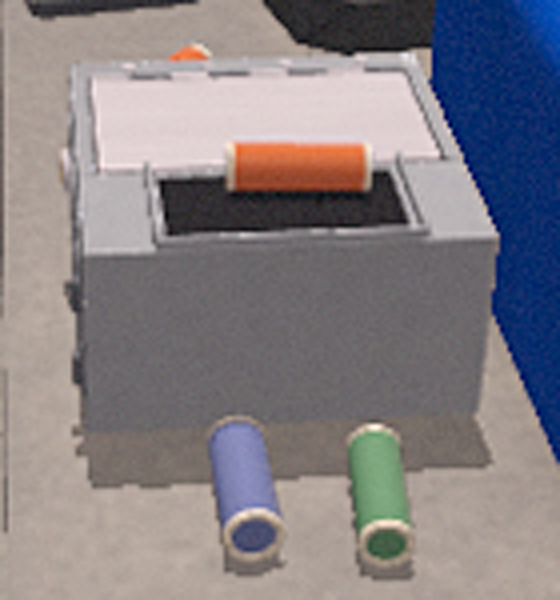

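```bash
cat > fit.py <<'E'
from h import *
from scipy.optimize import least_squares
T=[((113,28),(90,-90,100)),((572,33),(-90,-90,100)),((575,495),(-90,90,100)),((102,485),(90,90,100)),((393,55),(-20,-80,100)),((390,465),(-20,80,100))]
S=[((82,250),(-90,90,100)),((497,237),(-90,-90,100)),((70,65),(90,90,100)),((418,55),(90,-90,100)),((78,430),(-90,90,0)),((480,412),(-90,-90,0))]
def B(p,L): 
    c,s=np.cos(p[2]),np.sin(p[2]); L=np.array(L)/1000.; return np.c_[p[0]+c*L[:,0]-s*L[:,1],p[1]+s*L[:,0]+c*L[:,1],L[:,2]]
Lt=[l for _,l in T];Ls=[l for _,l in S]
Ut=np.array([(230+a/4.2,140+b/4.2) for (a,b),_ in T]);Us=np.array([(220+a/4,170+b/4) for (a,b),_ in S])
rt=lambda p:(w2px("top",B(p,Lt))-Ut); rs=lambda p:(w2px("side",B(p,Ls))-Us)
if __name__=="__main__":
  for f in (rt,rs,lambda p:np.r_[rt(p),rs(p)]):
    r=least_squares(lambda p:f(p).ravel(),[.47,-.28,1.57]); print(r.x.round(4),np.degrees(r.x[2]).round(2)); print(f(r.x).round(1).tolist())
E
python3 fit.py
python3 - <<'E'
from h import *
# roll ends: top silhouette at mid height ~; crop
for a in ((456,147),(443,313)): print(px2w("top",(230+a[0]/4.2,140+a[1]/4.2),.1105).round(4))
E
```

```text
[ 0.4673 -0.2873  1.5655] 89.7
[[0.0, 0.1], [0.2, 0.0], [0.3, -0.2], [-0.5, 0.1], [-0.0, 0.2], [0.0, -0.2]]
[ 0.4715 -0.2859  1.5478] 88.68
[[-0.7, -0.3], [0.0, -0.7], [0.3, -1.6], [-0.2, -1.2], [1.5, 1.5], [-1.0, 1.5]]
[ 0.4689 -0.2872  1.5615] 89.47
[[0.2, -1.0], [0.3, -0.7], [-0.1, -1.0], [-0.8, -1.1], [0.1, -0.6], [-0.2, -1.1], [-1.4, 0.6], [-0.7, -0.7], [-1.5, -1.0], [-2.0, -1.1], [0.8, 2.5], [-1.7, 1.5]]
[ 0.5083 -0.3313  0.1105]
[ 0.4438 -0.3262  0.1105]
```

```bash
cat >> h.py <<'E'
BX=np.array([.4675,-.2872]); BYAW=np.radians(89.7)
def b2w(p):
    c,s=np.cos(BYAW),np.sin(BYAW); return np.array([BX[0]+c*p[0]-s*p[1],BX[1]+s*p[0]+c*p[1],p[2]])
def w2b(p):
    c,s=np.cos(BYAW),np.sin(BYAW); d=np.array(p[:2])-BX; return np.array([c*d[0]+s*d[1],-s*d[0]+c*d[1],p[2]])
PSI,DEL=np.radians(42),np.radians(18)
jb=np.array([np.cos(DEL)*np.cos(PSI),np.cos(DEL)*np.sin(PSI),-np.sin(DEL)])
ab=np.array([-np.sin(DEL)*np.cos(PSI),-np.sin(DEL)*np.sin(PSI),-np.cos(DEL)])
tb=np.cross(jb,ab)  # tool x for tool y=+jb
def rotb(sgn):
    c,s=np.cos(BYAW),np.sin(BYAW); Rz=np.array([[c,-s,0],[s,c,0],[0,0,1]])
    return Rz@np.c_[sgn*tb,sgn*jb,ab]
back=0.0 # tips this far behind TCP when open (set after touch-off)
hx=tb if tb[0]>0 else -tb
# contact corner of P and lowest +x corner of F relative to TCP (box frame)
def Pc(back): return -.0425*jb+.011*hx-back*ab
def Fc(back): return .057*jb+.011*hx-back*ab
def tcp_for(pc,back): return b2w(np.array(pc)-Pc(back))
E
python3 - <<'E'
from h import *
print("tb",tb,"F-P",(Fc(0)-Pc(0)).round(4))
print("roll box",w2b([.476,-.3288,.11]).round(4), w2b([.5083,-.3313,.11]).round(4),w2b([.4438,-.3262,.11]).round(4))
for s in (1,-1):
    R=rotb(s)
    for pc in ((-.058,-.0135,.25),(-.058,-.0135,.104),(-.028,-.0135,.104)):
        for bk in(0,.013):
            p=tcp_for(pc,bk);q=ctrl.solve_ik(p,R); print(s,p.round(3),None if q is None else np.round(q,1))
print(ctrl.sense()["clock"])
E
```

```text
tb [-0.66913061  0.74314483  0.        ] F-P [ 0.0703  0.0633 -0.0307]
roll box [-0.0416 -0.0087  0.11  ] [-0.0439 -0.041   0.11  ] [-0.0391  0.0235  0.11  ]
1 [ 0.446 -0.322  0.237] [-35.5  -5.4  62.  108.4  13.2  57.8 153.3]
1 [ 0.448 -0.325  0.225] [ 77.6   3.6 -49.9 105.3  10.7  55.8 155.1]
1 [ 0.446 -0.322  0.091] [ 73.1  13.8 -48.9 115.6  26.4  41.  140.4]
1 [ 0.448 -0.325  0.079] [ 62.2  13.1 -36.6 116.1  23.1  38.4 142.8]
1 [ 0.446 -0.292  0.091] [-36.1  12.5  68.2 121.4 -10.   36.9 168.6]
1 [ 0.448 -0.295  0.079] [ 59.3  11.1 -36.6 118.2  22.8  38.3 139.6]
-1 [ 0.446 -0.322  0.237] [-50.6 -12.1  72.5 108.6  22.1  60.1 -33.7]
-1 [ 0.448 -0.325  0.225] [-56.7 -14.5  77.4 109.2  25.6  59.5 -36.3]
-1 [ 0.446 -0.322  0.091] [-18.9  11.3  52.7 119.1  -6.7  36.7 -11.7]
-1 [ 0.448 -0.325  0.079] [-18.1  13.7  52.8 119.2 -10.4  35.3  -8.5]
-1 [ 0.446 -0.292  0.091] [-23.4   8.5  52.6 121.2  -0.9  36.7 -19.8]
-1 [ 0.448 -0.295  0.079] [-22.6  11.   52.8 121.3  -4.7  35.  -16.5]
1.2
```

```bash
python3 - <<'E'
from h import *
from scipy.optimize import least_squares
print("blue bottom corner side",px2w("side",(388,318),0).round(3))
for z in(.1,.15,.2,.25): print(z,"blue top edge at top-cam",px2w("top",(350,150),z).round(3),"side top near corner",px2w("side",(405,202),z).round(3),px2w("side",(330,150),z).round(3))
for z in(0,.1,.15):print("black box",[px2w("top",u,z).round(3)[:2].tolist() for u in((33,188),(155,155),(115,82))])
th=np.arctan2(.584,.222)
s=ctrl.sense();Rz=s["ee_rot"]
p=[.5*np.cos(th),.5*np.sin(th),.31]
q=ctrl.solve_ik(p,Rz);print(np.round(q,1),p)
E
```

```text
blue bottom corner side [ 0.611 -0.496  0.   ]
0.1 blue top edge at top-cam [ 0.553 -0.351  0.1  ] side top near corner [ 0.702 -0.294  0.1  ] [ 0.617 -0.02   0.1  ]
0.15 blue top edge at top-cam [ 0.538 -0.346  0.15 ] side top near corner [ 0.659 -0.382  0.15 ] [ 0.584 -0.142  0.15 ]
0.2 blue top edge at top-cam [ 0.523 -0.341  0.2  ] side top near corner [ 0.616 -0.47   0.2  ] [ 0.552 -0.265  0.2  ]
0.25 blue top edge at top-cam [ 0.509 -0.336  0.25 ] side top near corner [ 0.573 -0.558  0.25 ] [ 0.52  -0.387  0.25 ]
black box [[0.507, 0.225], [0.571, 0.0], [0.715, 0.085]]
black box [[0.485, 0.172], [0.543, -0.028], [0.671, 0.048]]
black box [[0.474, 0.146], [0.529, -0.043], [0.649, 0.029]]
[-73.2   4.9   0.4  89.6  -0.   85.5  -3.6] [np.float64(0.17766482395382502), np.float64(0.4673705278785306), 0.31]
```

```bash
python3 - <<'E'
from h import *
s=ctrl.sense();th=np.arctan2(.584,.222)
ctrl.line_to([.5*np.cos(th),.5*np.sin(th),.31],v=.25)
q=np.array(ctrl.sense()["q"]); q[0]=30; q[2]=0
ctrl.move_j(q.tolist())
s=ctrl.sense();print(s["clock"],s["tcp_pos"],s["q"].round(1))
for sg in(1,-1):
  for pc in ((-.058,-.0135,.25),(-.058,-.0135,.104),(-.028,-.0135,.104)):
    p=tcp_for(pc,0);qq=ctrl.solve_ik(p,rotb(sg)); print(sg,p.round(3),None if qq is None else np.round(qq,1))
E
```

```text
4.7 [ 0.41719893 -0.27615255  0.30942846] [29.9  5.  -0.1 89.6 -0.  85.4 -3.7]
1 [ 0.446 -0.322  0.237] [ 35.4   0.   -6.8 106.2   7.1  57.  157.4]
1 [ 0.446 -0.322  0.091] [ 38.7   8.9 -10.8 116.9  12.6  38.  151.1]
1 [ 0.446 -0.292  0.091] [ 35.6   7.1 -11.1 119.   13.8  38.2 146.8]
-1 [ 0.446 -0.322  0.237] [ 29.3  -0.2  -0.6 106.4   7.1  57.  -22.6]
-1 [ 0.446 -0.322  0.091] [ 29.2   8.5  -0.6 117.3  10.   37.6 -26.7]
-1 [ 0.446 -0.292  0.091] [ 27.8   6.8  -2.9 119.3  12.   37.9 -31.7]
```

```bash
python3 - <<'E'
from h import *
R=rotb(-1)
ctrl.reach(tcp_for((-.059,-.0135,.20),0),R)
ctrl.line_to(tcp_for((-.059,-.0135,.155),0),v=.1)
s=ctrl.sense();print(s["clock"],s["tcp_pos"],s["wrist_force"].round(2))
T=s["tcp_pos"]
for n in("side","top","wrist"):
    im=ctrl.camera(n)[:,:,::-1].copy()
    if n!="wrist":
      f=4 if n=="side" else 4
      x0,y0=(220,130) if n=="side" else (230,130)
      c=cv2.resize(im[y0:y0+150,x0:x0+190],None,fx=f,fy=f,interpolation=cv2.INTER_CUBIC)
      for bk,col in((0,(0,255,255)),(.013,(255,255,0))):
        for P in (Pc(bk),Fc(bk)):
          c0=b2w(P)-b2w([0,0,0]); 
          u=(w2px(n,T+c0)[0]-[x0,y0])*f; cv2.circle(c,tuple(int(v) for v in u),4,col,1)
      im=c
    cv2.imwrite(f"pics/{n}1.png",im)
E
```

```text
5.9333 [ 0.4462192  -0.32376796  0.14277994] [-0.61 -0.04 -0.04]
```

View pics/side1.png

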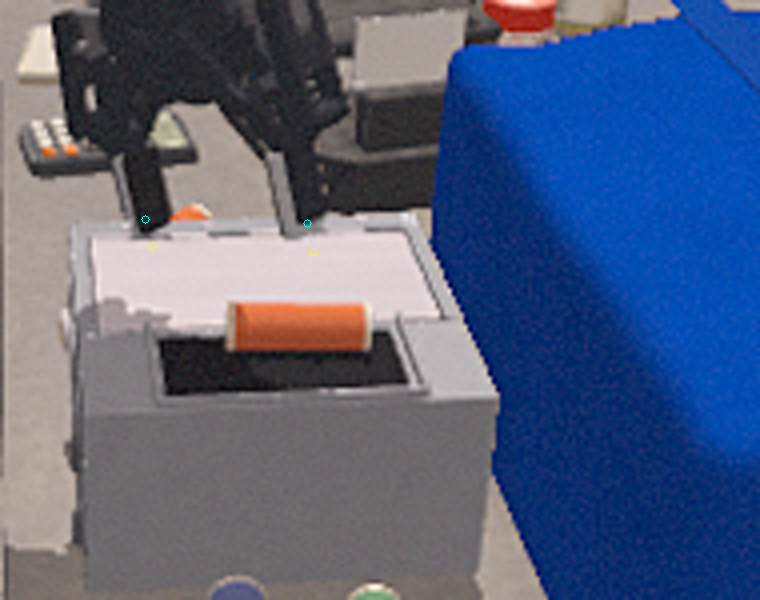

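View pics/top1.png

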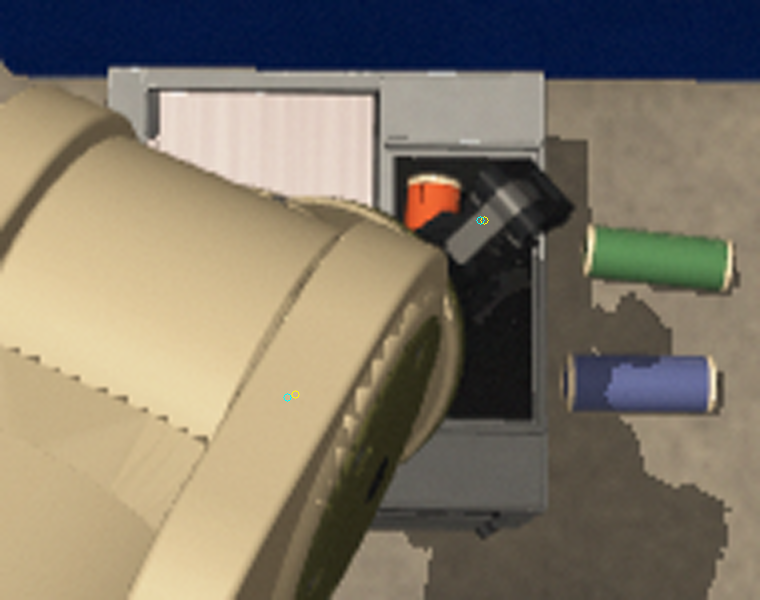

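View pics/wrist1.png

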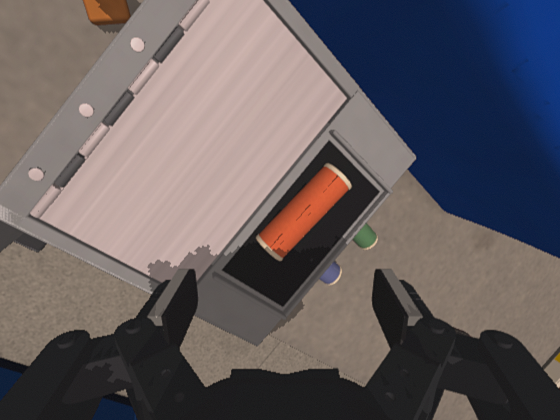

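```bash
python3 - <<'E'
from h import *
s=ctrl.sense();T=s["tcp_pos"];R=s["ee_rot"]
print(abs(R-rotb(-1)).max())
m=ctrl.camera_model("wrist");H=np.array(m["hand_eye"]);K=np.array(m["intrinsics"]);Hi=np.linalg.inv(H)
S=cv2.imread("pics/side1.png");W=cv2.imread("pics/wrist1.png")
for bk,col in((0,(0,255,255)),(.013,(255,255,0))):
  for sg in(1,-1):
    q=np.array([[x,sg*y,-bk] for x,y in((-.011,.0425),(.011,.0425),(.011,.057),(-.011,.057))])
    w=T+q@R.T
    u=(w2px("side",w)-[220,130])*4; cv2.polylines(S,[u.astype(int)],True,col,1)
    c=(np.c_[q,np.ones(4)]@Hi.T)[:,:3]; v=c@K.T; v=v[:,:2]/v[:,2:]; cv2.polylines(W,[v.astype(int)],True,col,1)
cv2.imwrite("pics/side1b.png",S[:330,:500]);cv2.imwrite("pics/wrist1b.png",cv2.resize(W[230:420,100:460],None,fx=2.2,fy=2.2))
E
```

```text
0.0015443522533150622
```

View pics/side1b.png

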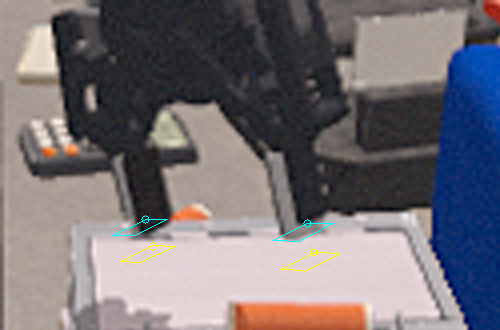

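View pics/wrist1b.png

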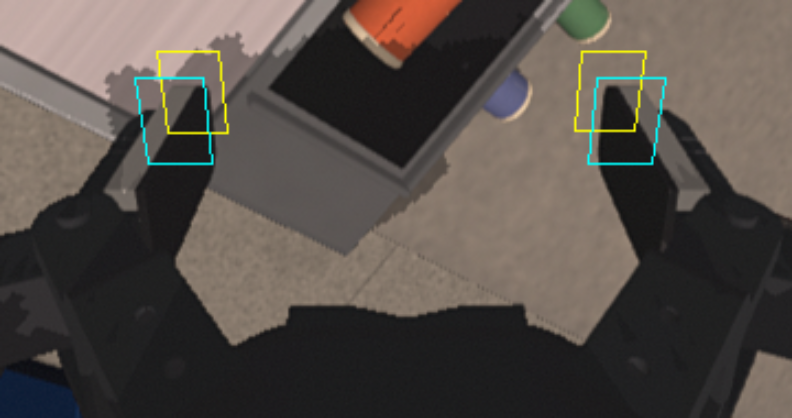

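```bash
sed -i 's/np.radians(18)/np.radians(22)/; s/return .057\*jb/return .0505*jb/' h.py; python3 - <<'E'
from h import *
R=rotb(-1); bk=.013
print((Fc(bk)-Pc(bk)).round(4))
ctrl.reach(tcp_for((-.059,-.0135,.145),bk),R)
f0=ctrl.sense()["wrist_force"]
for z in (.141,.138,.136,.134,.132,.130):
    ctrl.line_to(tcp_for((-.059,-.0135,z),bk),v=.05); s=ctrl.sense()
    print(z,round(s["clock"],2),(s["tcp_pos"]-tcp_for((-.059,-.0135,z),bk)).round(4),(s["wrist_force"]-f0).round(2))
im=ctrl.camera("wrist");cv2.imwrite("pics/wrist2.png",im[:,:,::-1])
im=ctrl.camera("side")[:,:,::-1];cv2.imwrite("pics/side2.png",cv2.resize(im[130:280,220:370],None,fx=4,fy=4,interpolation=cv2.INTER_CUBIC))
E
```

```text
[ 0.0641  0.0577 -0.0348]
0.141 6.6 [ 0.0006 -0.0005  0.001 ] [ 0.67  1.06 -0.07]
0.138 6.85 [-0. -0. -0.] [ 0.65  0.03 -1.3 ]
0.136 7.1 [-0.0001  0.0001 -0.0002] [-0.46 -0.21 -0.57]
0.134 7.35 [ 0.0002 -0.0001  0.0002] [0.87 1.72 0.82]
0.132 7.6 [ 0.0003 -0.0001  0.0003] [0.26 1.07 1.86]
0.13 7.85 [ 0.0003 -0.      0.0001] [1.48 1.   2.58]
```

View pics/wrist2.png

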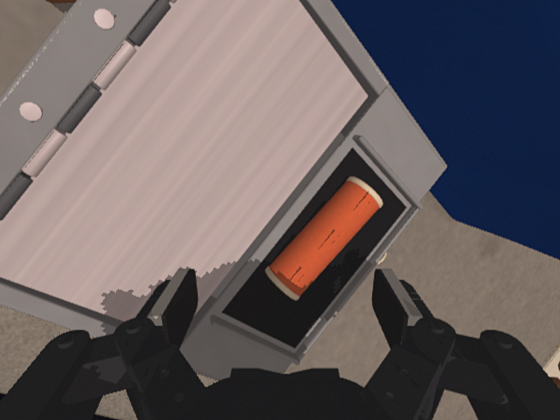

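View pics/side2.png

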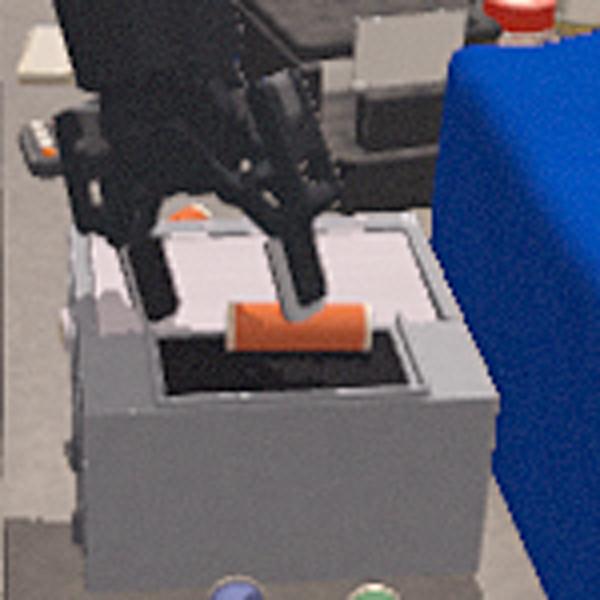

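```bash
python3 - <<'E'
from h import *
bk=.013
f0=np.array([-.3,0,0])
for z in (.122,.114,.109,.106,.1045):
    ctrl.line_to(tcp_for((-.059,-.0135,z),bk),v=.05); s=ctrl.sense()
    print(z,round(s["clock"],2),(s["tcp_pos"]-tcp_for((-.059,-.0135,z),bk)).round(4),s["wrist_force"].round(2))
    if abs(s["wrist_force"]).max()>18: break
im=ctrl.camera("wrist");cv2.imwrite("pics/wrist3.png",im[:,:,::-1])
im=ctrl.camera("side")[:,:,::-1];cv2.imwrite("pics/side3.png",cv2.resize(im[130:280,220:370],None,fx=4,fy=4,interpolation=cv2.INTER_CUBIC))
E
```

```text
0.122 8.26 [0.0002 0.     0.0001] [0.57 0.25 4.6 ]
0.114 8.57 [ 0.0002 -0.0002  0.0003] [ 1.05 -1.03  5.02]
0.109 8.82 [ 0.0002 -0.0003  0.0005] [ 1.15 -1.7   3.08]
0.106 9.07 [ 0.0002 -0.0001  0.0004] [ 0.81 -0.96  5.32]
0.1045 9.32 [ 0.0001 -0.      0.0003] [1.44 0.36 4.91]
```

View pics/wrist3.png

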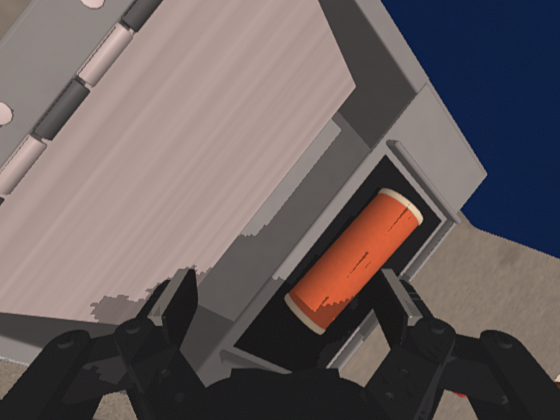

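View pics/side3.png

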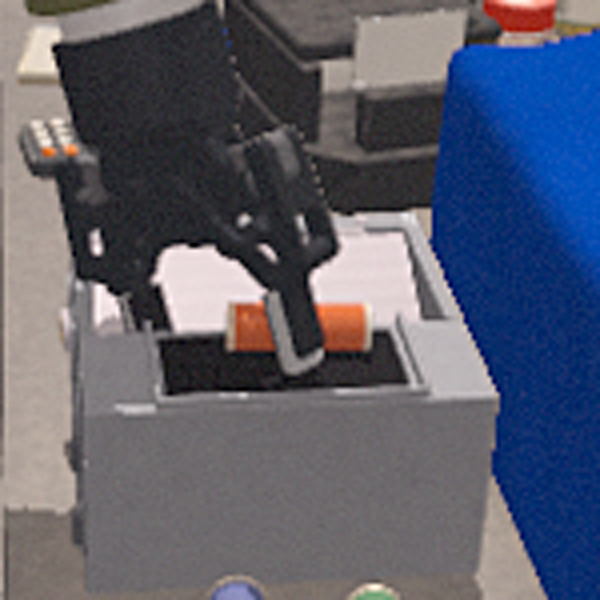

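The flap is open. The pushing finger is behind the middle of the roll, with its tip at about (300, 365) in the side crop, and the roll lies still on the tray. Next I push.

```bash
python3 - <<'E'
from h import *
bk=.013
for x in (-.053,-.047,-.041):
    ctrl.line_to(tcp_for((x,-.0135,.1045),bk),v=.04); s=ctrl.sense()
    print(x,round(s["clock"],2),s["wrist_force"].round(2))
    if abs(s["wrist_force"]).max()>16: break
im=ctrl.camera("wrist");cv2.imwrite("pics/wrist4.png",im[:,:,::-1])
E
```

```text
-0.053 9.72 [ 0.5  -4.2   4.16]
-0.047 10.02 [ 0.35 -2.88  4.46]
-0.041 10.32 [ 0.07 -4.02  4.97]
```

View pics/wrist4.png

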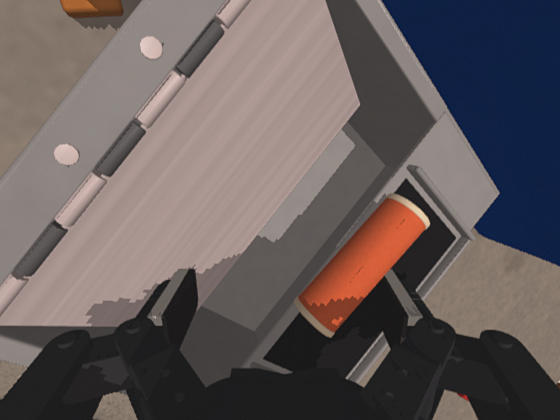

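The wrist view shows the flap open and the finger, at (395, 290), against the roll's rear side. The roll spans (315, 320) to (410, 210) and is now at the tray edge. I keep pushing.

```bash
python3 - <<'E'
from h import *
bk=.013
for x in (-.036,-.031,-.027):
    ctrl.line_to(tcp_for((x,-.0135,.1045),bk),v=.04); s=ctrl.sense()
    print(x,round(s["clock"],2),s["wrist_force"].round(2))
    if abs(s["wrist_force"]).max()>18: break
im=ctrl.camera("wrist");cv2.imwrite("pics/wrist5.png",im[:,:,::-1])
E
```

```text
-0.036 10.64 [-0.27 -5.29  4.85]
-0.031 10.92 [-0.74 -5.35  6.12]
-0.027 11.17 [-0.27 -6.94  5.93]
```

View pics/wrist5.png

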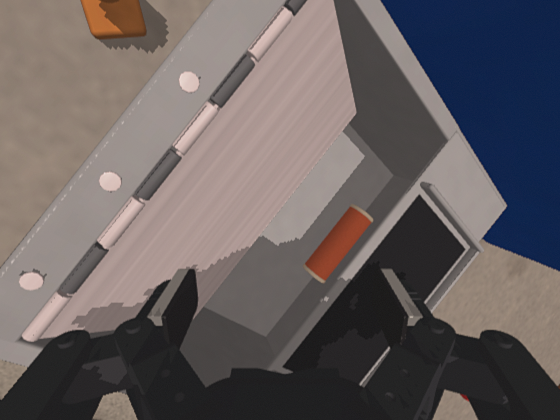

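The roll lies on the box floor at (340, 245). Now I withdraw straight up so the flap springs shut.

```bash
python3 - <<'E'
from h import *
bk=.013
ctrl.line_to(tcp_for((-.035,-.0135,.108),bk),v=.06)
ctrl.line_to(tcp_for((-.035,-.0135,.165),bk),v=.07)
ctrl.line_to(tcp_for((-.035,-.0135,.24),bk),v=.12)
ctrl.wait(.4)
s=ctrl.sense();print(s["clock"],s["wrist_force"].round(2))
im=ctrl.camera("wrist");cv2.imwrite("pics/wrist6.png",im[:,:,::-1])
im=ctrl.camera("side")[:,:,::-1];cv2.imwrite("pics/side6.png",cv2.resize(im[120:320,200:370],None,fx=3,fy=3,interpolation=cv2.INTER_CUBIC))
E
```

```text
13.65 [ 0.44 -0.43 -0.09]
```

View pics/wrist6.png

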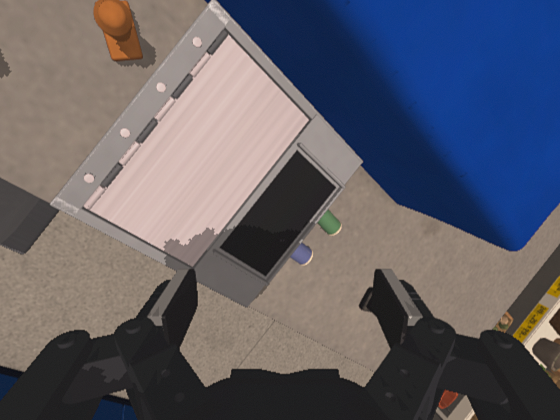

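View pics/side6.png

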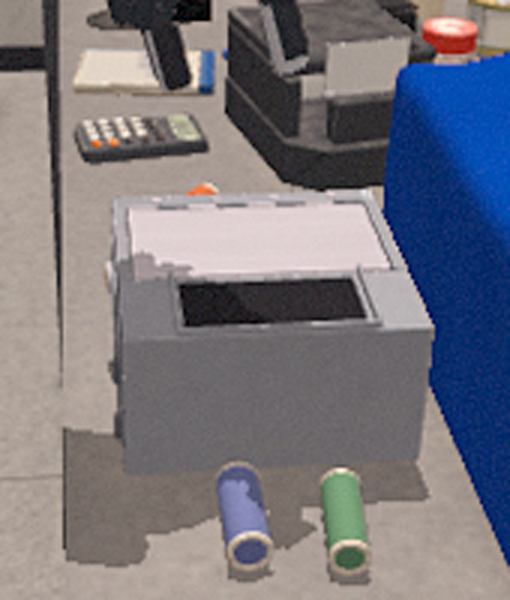

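The flap is shut and flush, the tray is empty, the spares and stamp have not moved, and the arm is clear. I am handing in.

```bash
python3 -c "
from workcell import ctrl
print(ctrl.sign_off(), ctrl.sense()['clock'])"
```

```text
the job is handed in; nothing more can be done
the job is handed in; nothing more can be done
```

The coin roll is in the box and the flap has sprung shut; I handed the job in at about 14 s of the 32 s allowed. With the gripper tilted, one finger pressed the flap open while the other pushed the roll off the tray. I then lifted straight up.

**Identifying the roll:** I took the orange roll on the tray, at about (337, 195) in the top view, which measured about 21 x 63 mm. The other candidates all lay on the counter: another orange roll at (185, 226) and the green and blue spares.

**Last checks:**
- **Roll:** the wrist picture taken while the flap was still open showed it lying on the box floor. It has been out of sight since the flap shut.
- **Flap and tray:** the final pictures show the flap flush and the tray empty.
- **Other things:** the spare rolls and the stamp look unmoved in the final pictures. I did not measure them again.
- **Forces:** the wrist read about 9 N at most when sampled between moves, and about 0 N after lifting clear.

**Disagreements:**
- **Fingertip position:** with the gripper open, the fingertips sit 13 mm behind the stated TCP. I saw this in the pictures, and it matched the height at which the finger first felt the flap.
- **Box position:** the side and top cameras disagreed by about 4 mm, so I used the top camera's fit.

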